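# Set, shut and pin a clamshell specimen cell, and hold it pressed

### The job

First slide the open clamshell cell along its stage until the black spot on its rear tongue sits right under the needle tip, and leave it there. Then swing the hinged upper leaf down onto the lower half, take the slender-stemmed locking pin from the rack and put it down through the hole in the leaf into the hole below. Finish holding: keep the pin in the gripper, its collar pressed down on the leaf against the sprung specimen stub so that the halves stay fully shut; do not let go, and leave the other things where they are.

Things in the scene. Friction and masses are not known exactly. Their poses are not given: they have to be found in the camera images.
- stage: Black fixed base plate, 290 x 290 x 12 mm, flat on the table; origin on its underside, 135 mm from its front edge (the edge nearer the robot), midway along stage y. Its +x points from the free end to the hinge end of the cell (about away from the robot), +y is the direction in which the cell slides, z up.
- bed (a joint): Slide of the cell (its lower half, an aluminium block 190 mm along stage x, 100 mm along stage y, 30 mm tall, top face 44 mm above the table) along stage +y, in m, 0 to 0.15; starts at 0. Stiff: about 4 N moves it, and it stays where it is left.
- handle_top (a point): Centre of the top of the cell's handle: an upright steel post, 14 mm diameter, 40 mm tall, standing on the lower half near its front edge (top 84 mm above the table). It moves with the cell.
- mark (a point): Centre of the black spot, 8 mm diameter, on top of the tongue at the rear (hinge) end of the cell, 44 mm above the table. It moves with the cell.
- pointer_tip (a point): Tip of the fixed slanting needle, about 48 mm above the table, 4 mm above the level of the spot. The needle hangs from a 70 mm post standing on the stage 45 mm farther along stage +x.
- leaf (a joint): Angle of the upper leaf, rad: 0 = fully shut, parallel to the lower half; grows (to 1.5) as the free end rises. Stiff hinge: stays where left; 2 to 3 N at 70 mm from the hinge moves it. From 0.06 down it presses on the sprung stub, which lifts it back to about 0.06 when let go. At the hole it takes some 4 N down to start closing, 7 N to reach 0 (a firm stop); press with about 10 N.
- leaf_hinge (a point): Middle of the hinge axis of the leaf, 49 mm above the table; the axis runs along stage y. The leaf is an aluminium plate 8 mm thick (4 mm either side of the axis), 90 mm wide, 120 mm long from the axis to its free end, which points to stage -x when shut. It has a flush round glass window, 60 mm from the axis.
- leaf_hole (a point): Centre, on the upper face of the leaf, of its through hole, 16 mm diameter, 100 mm from the hinge axis on the leaf's middle line.
- bed_hole (a point): Centre of the mouth of the blind hole in the top of the lower half, 15 mm diameter, 26 mm deep, 44 mm above the table; straight under the leaf's hole when the leaf is shut. Its frame is parallel to the stage's.
- pin: Steel locking pin, upright; origin at the tip of its foot, z up along the pin. Shank 12 mm diameter, 30 mm long with a chamfered foot; then a collar 26 mm diameter, 5 mm thick; then a slender stem to grip, 16 mm diameter, 40 mm long (75 mm in all). 80 g. It starts in one of the two holes of the rack, its collar on the rack's top.
- rack: White fixed block, 130 x 60 x 40 mm, origin under its centre; two holes along its x, 35 mm either side of the centre, 15 mm diameter, 34 mm deep, hold the pin and the plug.
- plug: Bystander: steel plug with a wide flat head, 36 mm diameter, 18 mm thick, on a 30 mm shank; stands in the other hole of the rack; origin at its foot.
- dish: Bystander: shut clear dish, 92 mm diameter, 16 mm tall; origin under its centre.
- jar: Bystander: small jar with a cap, 48 mm diameter, 65 mm tall; origin under its centre.
- stub: Specimen stub: aluminium disc, 24 mm diameter, 10 mm thick, loose in a round well of the lower half, 60 mm in front of the hinge axis (stage -x), on a spring; its top stands 4 mm above the lower half. Origin under its centre. It stays in its well.
Things that resemble listed ones, but are neither listed nor needed, are in the scene too. What is shaped like the pin but green or turquoise is not meant.

How it is judged:
By the outcome, as a careful person would: the job done as asked, in the order asked, and still so for the second after the job is handed in, while the arm keeps its last pose, push and grip.
It also fails if it takes over 72 s, if anything falls off the work surface, if the arm or the gripper's body presses on something with over 40 N, if the wrist force passes 120 N, or if a joint passes its speed limit or range.

### The arm

A 6-joint arm with a two-finger parallel gripper is mounted at the origin on the work surface. World frame = base frame: x ahead of the robot, y to its left, z up, the work surface at z = 0. Lengths are in mm, angles in rad, forces in N, time in s.
With the tool pointing down it reaches from about 250 to 775 mm from the base axis. Payload 4 kg.
Tool frame: the origin (TCP) lies midway between the tips of the shut fingers; the grasp point (between the pads) lies 19 mm behind it; x points along the fingers, y is the direction in which the jaws open and shut, and the axes are right-handed (so a half turn about x gives the same grasp; the last joint's range is limited). The gripper opens to 85 mm and grips with 20 to 120 N. Pads are 22 mm wide; open, the fingers measure 114 mm over their backs; the gripper's body (76 mm by 85 mm) begins 54 mm behind the grasp point. The pads swing forward as they close: fully open they stand 13 mm farther back than shut.
Start: joints at [-1.345, 0.087, 1.371, -0, 1.684, -0.103], TCP at [177.597, -520.557, 204.041] pointing down, gripper open.
Joint ranges: [-3.1, 3.1], [-0.76, 2.03], [0.27, 2.55], [-1.08, 4.22], [0.17, 2.65], [-2.57, 2.57]. Speed limits (rad/s): [2.79, 2.79, 3.14, 3.14, 3.14, 3.14].

### API

Orientations are given as a unit quaternion [x, y, z, w].
In Python, from cell import ctrl gives the robot as it stands.
- The arm moves only by the shell command python3 -m pendant 'ROWS' [FORCE]. ROWS is JSON, a list of rows, each an object of numbers: "tx", "ty", "tz": the shift along the world's x, y, z in m; "rx", "ry", "rz": the turn, a rotation vector about the world's x, y, z in rad; "fingers": the closure, from -1 (fully open) to 1 (shut), so that 0 is half open. A call has 1 to 20 rows; each row shifts and turns the pose as measured when the row begins; what a row does not reach is not made up. A row lasts 1/12 s, in which the tool goes at most 41.7 mm and 7.16 degrees, less where a joint would pass 70% of its speed; a pose out of reach is approached as far as the arm can. A call with a gripper value outside its range is refused whole. The fingers move at their own pace and stop on an object; FORCE is the grip in N (left out, the last holds). Time passes only in rows, so rows that do not move let the fingers close. It gives the time, the measured TCP pose, the force and the opening at its end, in the units of the state.
- ctrl.get_obs(): the state, without advancing time (a new reading comes with each control period).
- ctrl.capture(name): name is "side" or "top" or "wrist"; returns a dict with "image" (400x640x3 uint8, blue, green, red), "z_map" (400x640 float32, mm along the optical axis (not along the pixel's ray), 0 where there is no reading), "intrinsics" (3x3 intrinsics, pixels), "rvec" (rotation vector, rad) and "tvec" (3), from world to camera coordinates, as OpenCV has them. Camera axes: x right, y down, z forward; pixel columns grow to the right and rows downward; lengths in mm; the calibration is good to about 2 mm. A picture is of the moment at which its call begins.
- ctrl.hand_in(): hands the job in, once; it reports no verdict.
The state is a dict: "time_s": time; "q": joint angles; "qd": joint speeds; "tau": joint torques, N m; "tcp_pos": TCP position; "ee_rot": TCP orientation; "wrist_force": force on the tool from outside, world axes, zero at the start; "torque": the same for the moment, N m; "width": finger opening in mm.
Only numpy, scipy, OpenCV 4.12 (cv2) and the standard library are available. Lean on these libraries where they do the work, as an engineer would, in place of code of your own. Each camera call takes 0.05 s, during which the arm holds its last target. There are 200 camera calls.

## Working session

There is one attempt and no reset: what is moved stays moved. The work goes in short steps, Python scripts to look and compute and a shell command to move; the robot and the scene stay as the last step left them, time stands still between calls to the robot, and variables do not carry over. Pictures are saved under pics/ and viewed, about 8 in all and at most 12, crops included, and the job is handed in when it is done.

```bash
mkdir -p pics; cat > h.py <<'E'
import numpy as np, cv2, pickle, sys
from cell import ctrl
def snap(n,tag):
    c=ctrl.capture(n); pickle.dump(c,open(f'{tag}.pkl','wb')); return c
def load(tag): return pickle.load(open(f'{tag}.pkl','rb'))
def cam(c):
    R=cv2.Rodrigues(np.array(c['rvec'],float))[0]; return np.array(c['intrinsics'],float),R,np.array(c['tvec'],float).ravel()
def px(c,u,v,z=None):
    "world point at pixel; z: world height plane, else depth map"
    K,R,t=cam(c); r=np.linalg.inv(K)@[u,v,1]
    C=-R.T@t; d=R.T@r
    if z is None:
        w=c['z_map'][int(v)-1:int(v)+2,int(u)-1:int(u)+2]; s=np.median(w[w>0])
    else: s=(z-C[2])/d[2]
    return C+s*d
def proj(c,p):
    K,R,t=cam(c); q=K@(R@np.array(p,float)+t); return q[:2]/q[2]
E
python3 - <<'E'
from h import *
for n in('top','side'):
    c=snap(n,n+'0'); cv2.imwrite(f'pics/{n}0.png',c['image'])
    K,R,t=cam(c); print(n,-R.T@t,R[2])
print(ctrl.get_obs())
E
```

```text
top [ 433.55181073   41.41792097 1115.16762951] [ 0.15661365 -0.00637966 -0.98763934]
side [  43.29999342 -815.79807092  761.11927736] [ 0.44044252  0.70866591 -0.55118328]
{'time_s': 0.1, 'q': array([-1.34509512e+00,  8.79309510e-02,  1.37208965e+00, -2.38414732e-05,
        1.68360991e+00, -1.03099419e-01]), 'qd': array([-0.00013647,  0.00012446, -0.00465925, -0.00157943, -0.00019411,
       -0.00074448]), 'tau': array([ 2.70893965e-03, -3.53014505e+01, -3.14217889e+01, -1.58262405e-04,
        7.90804799e-03,  4.32312856e-05]), 'tcp_pos': array([ 177.47572679, -520.05412061,  202.93581979]), 'ee_rot': array([-0.69751992, -0.11644327,  0.69762492, -0.11500602]), 'wrist_force': array([-1.24893373,  0.51296847, -0.39157349]), 'torque': array([ 0.03342886, -0.10858794, -0.02742487]), 'width': 85.56927124198681}
```

View pics/top0.png

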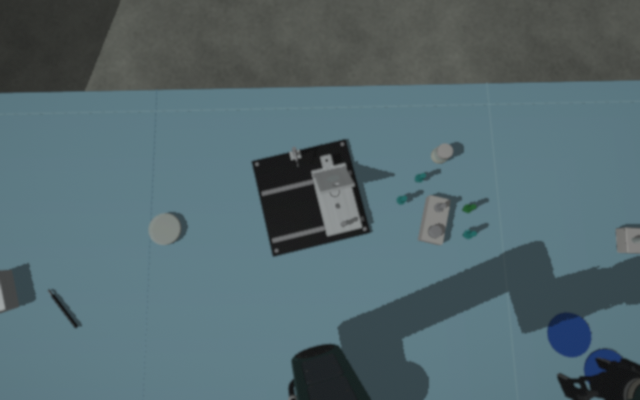

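View pics/side0.png

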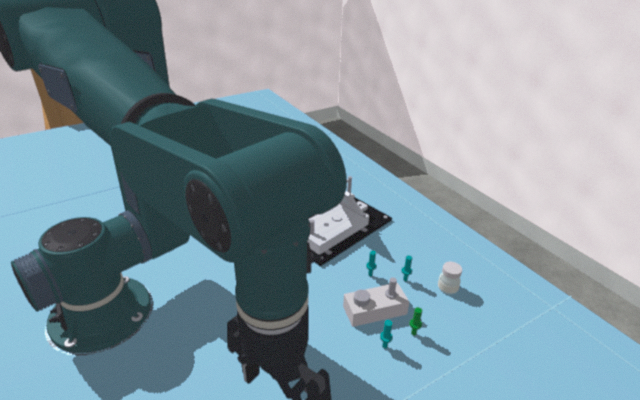

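Top view: stage corners at (252,160), (347,140), (370,232), (275,255). The cell is at its right, and the rack at (436,220) holds the plug in front and the slim grey pin at the rear. I'll enlarge this area.

```bash
python3 - <<'E'
from h import *
c=load('top0')
im=c['image'][130:260,240:470]
cv2.imwrite('pics/top0c.png',cv2.resize(im,None,fx=3.4,fy=3.4,interpolation=cv2.INTER_CUBIC))
for p in [(252,160),(347,140),(370,232),(275,255)]: print(p,px(c,*p,z=12).round(1))
for p in [(441,203),(436,231),(436,218)]: print(p,px(c,*p).round(1))
E
```

```text
(252, 160) [715.2 223.7  12. ]
(347, 140) [770.7 -59.8  12. ]
(370, 232) [ 495.2 -116.7   12. ]
(275, 255) [435.7 156.9  12. ]
(441, 203) [ 570.9 -316.7   43.7]
(436, 231) [ 491.5 -292.4   58.2]
(436, 218) [ 529.  -300.7   40. ]
```

View pics/top0c.png

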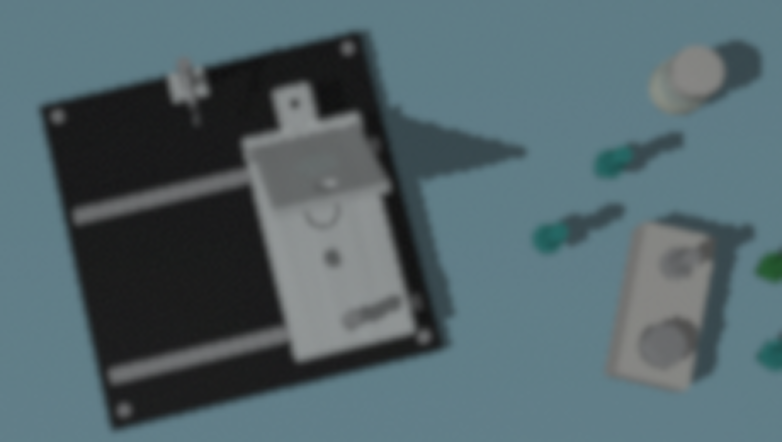

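The enlarged crop (×3.4, offset 240,130) shows the mark at (294,103), the needle tip near (197,123), the handle base near (352,320) with its shadow to the right, the bed hole at (333,257) and the pin at (675,265).

```bash
python3 - <<'E'
from h import *
c=load('top0')
f=lambda u,v,z:px(c,240+(u+.5)/3.4-.5,130+(v+.5)/3.4-.5,z)
cs=[px(c,*p,z=12)[:2] for p in [(252,160),(347,140),(370,232),(275,255)]]
a=(cs[0]+cs[1]-cs[2]-cs[3]); yaw=np.arctan2(a[1],a[0]); 
b=(cs[0]+cs[3]-cs[1]-cs[2]); print(yaw,np.arctan2(-b[0],b[1]))
X=np.array([np.cos(yaw),np.sin(yaw)]);Y=np.array([-X[1],X[0]]); ce=np.mean(cs,0)
for n,u,v,z in [('mark',294,103,44),('tip',197,123,48),('handle',356,318,84),('hbase',350,322,44),('bedhole',333,257,44),('cellFL',298,361,44),('cellFR',414,330,44),('cellBL',243,140,44)]:
    p=f(u,v,z); print(n,p.round(1),'stage',((p[:2]-ce)@X+10).round(1),((p[:2]-ce)@Y).round(1))
# heights around: points in z map > 60 in stage region -> leaf
K,R,t=cam(c); C=-R.T@t
vv,uu=np.mgrid[135:262,245:470]; s=c['z_map'][vv,uu]
r=np.stack([uu,vv,np.ones_like(uu)],-1)@np.linalg.inv(K).T
P=(r*s[...,None])@R+C
m=(s>0)
q=P[m]; st=np.c_[(q[:,:2]-ce)@X+10,(q[:,:2]-ce)@Y,q[:,2]]
L=(st[:,2]>62)&(abs(st[:,1]+70)<90)&(abs(st[:,0])<190)
for k in range(-130,180,10):
    w=st[L&(abs(st[:,0]-k)<5)]
    if len(w): print(k,len(w),'y',w[:,1].min().round(),w[:,1].max().round(),'z',np.percentile(w[:,2],[0,50,100]).round())
pn=q[(q[:,1]<-270)&(q[:,1]>-350)&(q[:,0]>540)&(q[:,0]<610)&(q[:,2]>70)]; print('pin top',pn.round(1)[:12],pn.mean(0))
pn=q[(q[:,1]<-260)&(q[:,1]>-350)&(q[:,0]>450)&(q[:,0]<530)&(q[:,2]>52)]; print('plug',pn.mean(0))
E
```

```text
0.2192618186784539 0.20349736465231977
mark [702.7   5.3  44. ] stage 96.2 -66.1
tip [686.2  87.4  48. ] stage 97.9 17.7
handle [516.4 -38.1  84. ] stage -95.1 -67.9
hbase [516.4 -36.2  44. ] stage -94.7 -66.0
bedhole [570.7 -23.8  44. ] stage -39.0 -65.7
cellFL [485.4   7.5  44. ] stage -115.5 -16.6
cellFR [508.7 -88.7  44. ] stage -113.6 -115.6
cellBL [671.6  49.   44. ] stage 75.4 -16.6
-100 13 y -70.0 -59.0 z [70. 84. 86.]
-90 11 y -70.0 -59.0 z [82. 84. 87.]
-10 104 y -110.0 -21.0 z [142. 148. 154.]
0 97 y -109.0 -21.0 z [124. 143. 150.]
10 99 y -110.0 -20.0 z [114. 127. 136.]
20 97 y -110.0 -20.0 z [101. 115. 122.]
30 92 y -110.0 -20.0 z [ 89. 100. 109.]
40 84 y -110.0 -20.0 z [72. 85. 94.]
50 82 y -110.0 -21.0 z [64. 72. 82.]
60 13 y -108.0 -26.0 z [62. 63. 65.]
110 4 y 15.0 19.0 z [63. 71. 73.]
120 8 y 15.0 20.0 z [71. 74. 77.]
130 7 y 15.0 20.0 z [76. 79. 80.]
140 11 y 13.0 20.0 z [81. 83. 85.]
pin top [[ 565.1 -304.4   88.4]
 [ 565.6 -308.7   83.9]
 [ 565.5 -311.3   84.1]
 [ 563.6 -301.7   79.8]
 [ 562.9 -302.9   84.2]
 [ 562.7 -305.3   85.3]
 [ 562.6 -307.8   86. ]
 [ 562.4 -310.2   86.9]
 [ 562.9 -314.3   82.7]
 [ 561.5 -300.5   74.5]
 [ 560.3 -300.2   83.6]
 [ 560.3 -302.9   83.8]] [ 558.18535398 -305.67530404   83.51467502]
plug [ 490.61240418 -288.66612656   58.31702829]
```

```bash
cat >> h.py <<'E'
from scipy.spatial.transform import Rotation as Ro
def go(tgt,yaw=None):
    o=ctrl.get_obs(); R=Ro.from_quat(o['ee_rot']).as_matrix()
    d=np.array(tgt)-o['tcp_pos']; print('t',round(o['time_s'],2),'tcp',o['tcp_pos'].round(1),'F',o['wrist_force'].round(1),'w',round(o['width'],1),'q6',o['q'][5].round(2))
    print('x axis',R[:,0].round(3)); j=np.arctan2(-R[0,1],R[1,1])   # yaw of jaw axis taken as stage y
    print('delta m',(d/1000).round(4),'len',np.linalg.norm(d).round(1),'jaw yaw',round(j,3))
    if yaw is not None: print('rz',((yaw-j+np.pi/2)%np.pi-np.pi/2).round(4))
    rv=Ro.from_matrix(np.column_stack([[0,0,-1],[-np.sin(yaw or j),np.cos(yaw or j),0],[np.cos(yaw or j),np.sin(yaw or j),0]])@R.T)
    print('rotvec to vertical',rv.as_rotvec().round(3))
E
python3 -c "
from h import *
go([516,-36,150],0.211)"
```

```text
t 0.1 tcp [ 177.5 -520.1  202.9] F [-1.2  0.5 -0.4] w 85.6 q6 -0.1
x axis [-0.     0.002 -1.   ]
delta m [ 0.3385  0.4841 -0.0529] len 593.1 jaw yaw -2.813
rz -0.1178
rotvec to vertical [ 1.000e-03 -3.000e-03  3.024e+00]
```

```bash
python3 -m pendant '[{"tx":0.023,"ty":0.033,"rz":-0.04,"fingers":-1},{"tx":0.023,"ty":0.033,"rz":-0.04},{"tx":0.023,"ty":0.033,"rz":-0.04},{"tx":0.023,"ty":0.033},{"tx":0.023,"ty":0.033},{"tx":0.023,"ty":0.033},{"tx":0.023,"ty":0.033},{"tx":0.023,"ty":0.033},{"tx":0.023,"ty":0.033},{"tx":0.023,"ty":0.033},{"tx":0.023,"ty":0.033},{"tx":0.023,"ty":0.033},{"tx":0.023,"ty":0.033},{"tx":0.023,"ty":0.033},{"tx":0.0,"ty":0.0}]' 30; python3 -c "
from h import *
go([516,-36,110],0.211)
c=snap('wrist','w1');cv2.imwrite('pics/w1.png',c['image'])
K,R,t=cam(c);print(-R.T@t,R[2])"
```

```text
t 0.1 tcp [ 177.5 -520.1  202.9] F [-1.2  0.5 -0.4] w 85.6 q6 -0.1
x axis [-0.     0.002 -1.   ]
delta m [ 0.3385  0.4841 -0.0929] len 597.9 jaw yaw -2.813
rz -0.1178
rotvec to vertical [ 1.000e-03 -3.000e-03  3.024e+00]
[ 255.31156455 -493.27673242  372.1593146 ] [-0.30100075 -0.10051222 -0.9483121 ]schema error: expected keys tx, ty, tz, rx, ry, rz, fingers
```

```bash
python3 -m pendant '[{"tx":0.023,"ty":0.033,"tz":0,"rx":0,"ry":0,"rz":-0.04,"fingers":-1},{"tx":0.023,"ty":0.033,"tz":0,"rx":0,"ry":0,"rz":-0.04,"fingers":-1},{"tx":0.023,"ty":0.033,"tz":0,"rx":0,"ry":0,"rz":-0.04,"fingers":-1},{"tx":0.023,"ty":0.033,"tz":0,"rx":0,"ry":0,"rz":0,"fingers":-1},{"tx":0.023,"ty":0.033,"tz":0,"rx":0,"ry":0,"rz":0,"fingers":-1},{"tx":0.023,"ty":0.033,"tz":0,"rx":0,"ry":0,"rz":0,"fingers":-1},{"tx":0.023,"ty":0.033,"tz":0,"rx":0,"ry":0,"rz":0,"fingers":-1},{"tx":0.023,"ty":0.033,"tz":0,"rx":0,"ry":0,"rz":0,"fingers":-1},{"tx":0.023,"ty":0.033,"tz":0,"rx":0,"ry":0,"rz":0,"fingers":-1},{"tx":0.023,"ty":0.033,"tz":0,"rx":0,"ry":0,"rz":0,"fingers":-1},{"tx":0.023,"ty":0.033,"tz":0,"rx":0,"ry":0,"rz":0,"fingers":-1},{"tx":0.023,"ty":0.033,"tz":0,"rx":0,"ry":0,"rz":0,"fingers":-1},{"tx":0.023,"ty":0.033,"tz":0,"rx":0,"ry":0,"rz":0,"fingers":-1},{"tx":0.023,"ty":0.033,"tz":0,"rx":0,"ry":0,"rz":0,"fingers":-1},{"tx":0,"ty":0,"tz":0,"rx":0,"ry":0,"rz":0,"fingers":-1}]' 30; python3 -c "
from h import *
go([516,-36,110],0.211)"
```

```text
time_s: 1.4
tcp_pos: [501.6, -36.5, 195.2]
ee_rot: [-0.703, -0.072, 0.705, -0.064]
wrist_force: [-0.3, -0.1, -0.6]
width: 85.5
t 1.4 tcp [501.6 -36.5 195.2] F [-0.3 -0.1 -0.6] w 85.5 q6 1.19
x axis [-0.004  0.01  -1.   ]
delta m [ 0.0144  0.0005 -0.0852] len 86.4 jaw yaw -2.949
rz 0.0183
rotvec to vertical [-0.007  0.016 -3.123]
```

```bash
python3 - <<'E'
import re
s=open('h.py').read()
s=s.replace("    rv=Ro","    if yaw is not None: yaw=j+(yaw-j+np.pi/2)%np.pi-np.pi/2\n    rv=Ro")
open('h.py','w').write(s)
from h import *
c=snap('wrist','w1');cv2.imwrite('pics/w1.png',c['image'])
K,R,t=cam(c);print(-R.T@t,R[2])
go([516,-36,110],.211)
E
```

```text
[582.94956002 -21.89141145 364.24113555] [-0.31564077 -0.05099312 -0.94750757]
t 1.45 tcp [500.2 -39.  195.1] F [-0.2  0.4 -0.2] w 85.6 q6 1.18
x axis [-0.006  0.008 -1.   ]
delta m [ 0.0158  0.003  -0.0851] len 86.6 jaw yaw -2.95
rz 0.0198
rotvec to vertical [-0.008 -0.006  0.02 ]
```

View pics/w1.png

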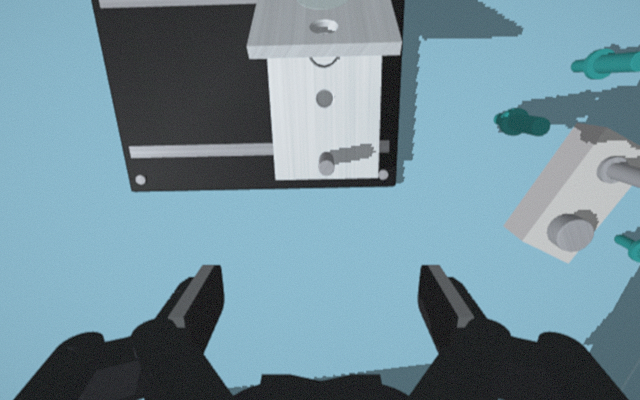

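Wrist view: handle top at (327,169), bed hole at (324,98), leaf hole at (323,26). The cell is parallel to the image columns.

```bash
python3 - <<'E'
from h import *
c=load('w1')
print(px(c,327,169,84),px(c,327,169),px(c,324,98.5,44),px(c,323,26))
h=px(c,327,169,84); b=px(c,324,98.5,44); print(np.arctan2(*(b-h)[1::-1]))
print(px(c,275,180,44),px(c,379,179,44))
E
```

```text
[517.00561369 -37.18394675  84.        ] [517.0135153  -37.18211435  84.03357939] [571.01027635 -23.84431441  44.        ] [617.27148106 -14.12673758 123.92350301]
0.24216153528783413
[486.96985845   8.24298423  44.        ] [507.6269717  -90.89090451  44.        ]
```

```bash
python3 -m pendant '[{"tx":0.016,"ty":0.002,"tz":-0.02,"rx":-0.008,"ry":-0.006,"rz":0.02,"fingers":-1},{"tx":0,"ty":0,"tz":-0.04,"rx":0,"ry":0,"rz":0,"fingers":-1},{"tx":0,"ty":0,"tz":-0.03,"rx":0,"ry":0,"rz":0,"fingers":-1},{"tx":0,"ty":0,"tz":0,"rx":0,"ry":0,"rz":0,"fingers":-1}]' 30; python3 -c "
from h import *
go([517,-37,56],0.21)"
```

```text
time_s: 1.78
tcp_pos: [517.0, -38.8, 105.1]
ee_rot: [0.705, 0.074, -0.701, 0.077]
wrist_force: [-1.9, -1.1, -1.7]
width: 85.4
t 1.78 tcp [517.  -38.8 105.1] F [-1.9 -1.1 -1.7] w 85.4 q6 1.18
x axis [ 0.006 -0.005 -1.   ]
delta m [-0.      0.0018 -0.0491] len 49.1 jaw yaw -2.928
rz -0.0037
rotvec to vertical [ 0.005  0.006 -0.004]
```

```bash
python3 -m pendant '[{"tx":0,"ty":0.001,"tz":-0.03,"rx":0.005,"ry":0.006,"rz":0,"fingers":-1},{"tx":0,"ty":0.001,"tz":-0.019,"rx":0,"ry":0,"rz":0,"fingers":0},{"tx":0,"ty":0,"tz":0,"rx":0,"ry":0,"rz":0,"fingers":1},{"tx":0,"ty":0,"tz":0,"rx":0,"ry":0,"rz":0,"fingers":1},{"tx":0,"ty":0,"tz":0,"rx":0,"ry":0,"rz":0,"fingers":1},{"tx":0,"ty":0,"tz":0,"rx":0,"ry":0,"rz":0,"fingers":1},{"tx":0,"ty":0,"tz":0,"rx":0,"ry":0,"rz":0,"fingers":1},{"tx":0,"ty":0,"tz":0,"rx":0,"ry":0,"rz":0,"fingers":1}]' 30; python3 -c "
from h import *
go([517,-37,56],0.21)"
```

```text
time_s: 2.45
tcp_pos: [519.3, -43.9, 65.3]
ee_rot: [0.707, 0.071, -0.7, 0.075]
wrist_force: [-0.2, 0.4, -0.5]
width: 0.8
t 2.45 tcp [519.3 -43.9  65.3] F [-0.2  0.4 -0.5] w 0.8 q6 1.17
x axis [ 0.01  -0.004 -1.   ]
delta m [-0.0023  0.0069 -0.0093] len 11.8 jaw yaw -2.936
rz 0.0041
rotvec to vertical [0.004 0.01  0.004]
```

Width 0.8, so the handle was missed. I'll look.

```bash
python3 - <<'E'
from h import *
c=snap('wrist','w2');d=snap('top','t2')
im=d['image'][130:260,240:370]
a=cv2.resize(c['image'][60:400,120:520],None,fx=.95,fy=.95)
b=cv2.resize(im,(323,323),interpolation=cv2.INTER_CUBIC)
cv2.imwrite('pics/w2.png',np.hstack([a,b]))
print(a.shape)
print(ctrl.get_obs()['tcp_pos'])
E
```

```text
(323, 380, 3)
[519.24134755 -43.68949184  65.07496143]
```

View pics/w2.png

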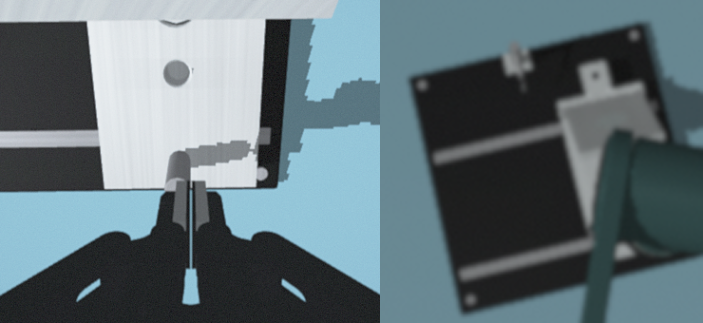

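```bash
python3 - <<'E'
from h import *
c=load('w2')
f=lambda p:((proj(c,p)-[120,60])*.95).round(1)
o=ctrl.get_obs(); print('tcp',f(o['tcp_pos']),'htop',f([517,-37,84]),'hbase',f([517,-37,44]),'bedhole',f([571,-23.8,44]))
for u,v in [(172,187),(180,160),(181,200),(200,190)]:
    U,V=u/.95+120,v/.95+60; print((u,v),px(c,U,V).round(1))
E
```

```text
tcp [191.4 174.1] htop [178.3 191.2] hbase [180.1 161.1] bedhole [176.   73.7]
(172, 187) [518.5 -33.4  83.5]
(180, 160) [523.9 -35.9  58.8]
(181, 200) [528.9 -36.7 113.4]
(200, 190) [530.9 -44.8 105.2]
```

The shut fingers stand beside the post on its -y side, tips at z=65, with the post top about 18 mm above them. That lets me push the post toward +y. I'll lower a little and push.

```bash
python3 -m pendant '[{"tx":-0.001,"ty":0,"tz":-0.009,"rx":0.004,"ry":0.008,"rz":0,"fingers":1},{"tx":-0.003,"ty":0.013,"tz":0,"rx":0,"ry":0,"rz":0,"fingers":1},{"tx":-0.003,"ty":0.013,"tz":0,"rx":0,"ry":0,"rz":0,"fingers":1},{"tx":-0.003,"ty":0.013,"tz":0,"rx":0,"ry":0,"rz":0,"fingers":1},{"tx":-0.003,"ty":0.013,"tz":0,"rx":0,"ry":0,"rz":0,"fingers":1},{"tx":0,"ty":0,"tz":0,"rx":0,"ry":0,"rz":0,"fingers":1}]' 30; cat >m.py <<'E'
from h import *
import sys
tag=sys.argv[1]; c=snap('top',tag)
x0,y0,w,h,s=[float(a) for a in sys.argv[2:7]]
im=c['image'][int(y0):int(y0+h),int(x0):int(x0+w)]
cv2.imwrite(f'pics/{tag}.png',cv2.resize(im,None,fx=s,fy=s,interpolation=cv2.INTER_CUBIC))
E
python3 -c "
from h import *
go([500,40,56],0.21)
c=snap('wrist','w3')
z=c['z_map']; K,R,t=cam(c); vv,uu=np.mgrid[0:400,0:640]
P=((np.stack([uu,vv,1+0*uu],-1)@np.linalg.inv(K).T)*z[...,None])@R-R.T@t
X=np.array([np.cos(.21),np.sin(.21)]);Y=np.array([-X[1],X[0]])
m=(abs(P[...,2]-84)<3)&(z>0)&(c['image'].mean(2)>70); q=P[m]; print(len(q),q.mean(0))
"
```

```text
time_s: 3.05
tcp_pos: [505.9, 11.0, 55.5]
ee_rot: [0.704, 0.072, -0.703, 0.073]
wrist_force: [0.4, -0.0, -0.1]
width: -0.2
t 3.05 tcp [505.9  11.   55.5] F [ 0.4 -0.  -0.1] w -0.2 q6 1.28
x axis [ 0.002 -0.001 -1.   ]
delta m [-0.0059  0.029   0.0005] len 29.6 jaw yaw -2.937
rz 0.0052
rotvec to vertical [0.001 0.002 0.005]
671 [517.53127585 -31.50613624  83.29891949]
```

```bash
python3 - <<'E'
from h import *
c=load('w3'); cv2.imwrite('pics/w3.png',c['image'])
for p in ([505.9,11,55.5],[517,-37,84],[517,-37,44]): print(proj(c,p))
E
```

```text
[321.75053618 243.40835315]
[427.32797495 267.95705795]
[406.70050465 232.90340412]
```

View pics/w3.png

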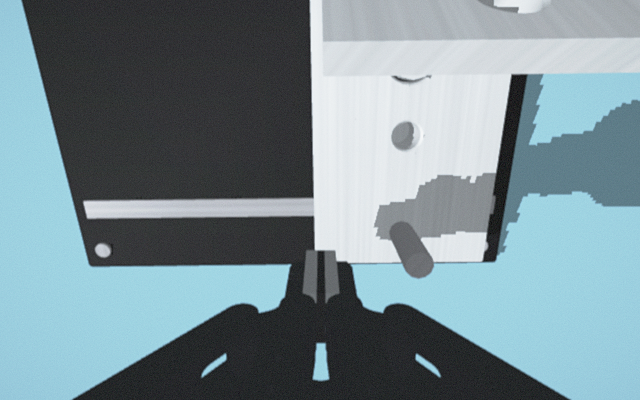

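```bash
python3 - <<'E'
from h import *
c=load('w3')
for u,v in [(310,256),(318,256),(330,256),(343,268),(300,270),(318,270),(318,285),(318,295),(418,268),(400,235),(408,250)]: print((u,v),px(c,u,v).round(1))
print(ctrl.get_obs()['tcp_pos'])
E
```

```text
(310, 256) [516.   18.5  91.5]
(318, 256) [516.7  15.1  91.7]
(330, 256) [517.8  10.   91.6]
(343, 268) [514.8   3.7  94.7]
(300, 270) [511.3  21.8  96.8]
(318, 270) [516.5  15.  103.2]
(318, 285) [516.8  15.  114.6]
(318, 295) [516.1  14.8 119.9]
(418, 268) [516.  -32.8  83.9]
(400, 235) [521.2 -28.1  59.9]
(408, 250) [521.3 -28.   77.4]
[506.05945198  10.02626918  55.41265187]
```

```bash
python3 - <<'E'
from h import *
c=snap('side','s3'); o=ctrl.get_obs(); p=proj(c,o['tcp_pos']); print(p, proj(c,o['tcp_pos']+[0,0,32]),proj(c,[516,-33,84]),o['q'])
x0,y0=int(p[0])-100,int(p[1])-90; print(x0,y0)
cv2.imwrite('pics/s3.png',cv2.resize(c['image'][y0:y0+150,x0:x0+200],None,fx=4,fy=4,interpolation=cv2.INTER_CUBIC))
E
```

```text
[299.06869044 221.56853762] [299.00922943 211.71879497] [310.37914447 220.07290939] [-0.0924456   0.06793614  1.69193679 -0.00223749  1.37874926  1.27471991]
199 131
```

View pics/s3.png

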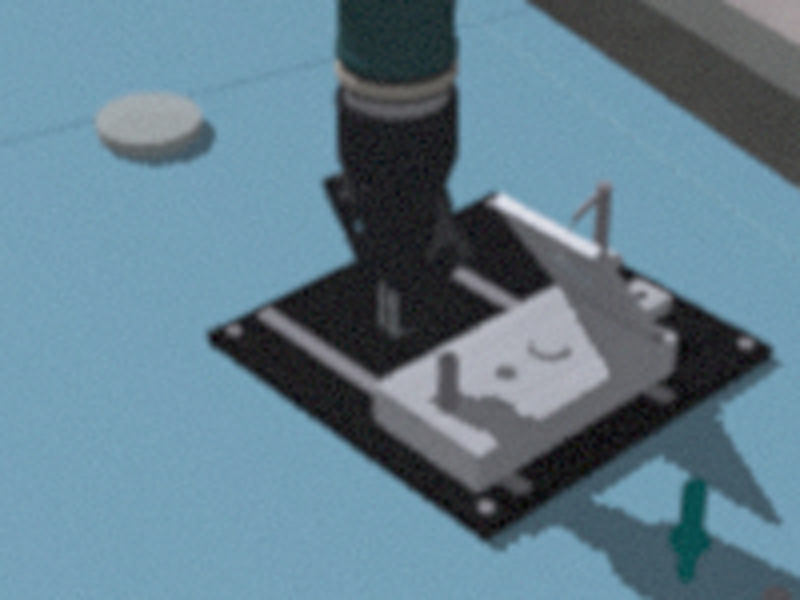

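```bash
python3 - <<'E'
from h import *
c=load('s3')
for v in range(196,224,2): print(v,[px(c,u,v).round(0).tolist() for u in (297,299,301)],c['image'][v,299])
c=load('w3')
for v in range(240,262,2): print(v,[px(c,u,v).round(0).tolist() for u in (314,330)],c['image'][v,314])
E
```

```text
196 [[493.0, -5.0, 149.0], [497.0, -8.0, 149.0], [504.0, -7.0, 147.0]] [30 28 30]
198 [[496.0, -0.0, 139.0], [499.0, -4.0, 141.0], [505.0, -4.0, 139.0]] [32 28 29]
200 [[496.0, 1.0, 133.0], [499.0, -4.0, 135.0], [502.0, -9.0, 136.0]] [31 32 34]
202 [[496.0, 0.0, 127.0], [499.0, -4.0, 128.0], [498.0, -16.0, 136.0]] [29 30 26]
204 [[497.0, 3.0, 119.0], [500.0, -3.0, 121.0], [503.0, -8.0, 124.0]] [39 34 36]
206 [[498.0, 5.0, 111.0], [501.0, -1.0, 113.0], [506.0, -2.0, 113.0]] [36 34 31]
208 [[498.0, 4.0, 105.0], [501.0, -1.0, 108.0], [505.0, -4.0, 108.0]] [36 32 35]
210 [[497.0, 3.0, 100.0], [501.0, -1.0, 101.0], [505.0, -4.0, 101.0]] [37 34 29]
212 [[497.0, 3.0, 94.0], [501.0, -0.0, 94.0], [506.0, -2.0, 93.0]] [44 43 40]
214 [[498.0, 5.0, 86.0], [503.0, 2.0, 86.0], [555.0, 84.0, 16.0]] [58 57 52]
216 [[543.0, 86.0, 12.0], [549.0, 85.0, 11.0], [554.0, 82.0, 11.0]] [28 28 29]
218 [[538.0, 78.0, 12.0], [544.0, 76.0, 12.0], [548.0, 72.0, 12.0]] [22 27 21]
220 [[534.0, 70.0, 12.0], [538.0, 65.0, 13.0], [542.0, 62.0, 14.0]] [31 31 30]
222 [[529.0, 60.0, 13.0], [533.0, 58.0, 13.0], [538.0, 54.0, 13.0]] [90 82 82]
240 [[487.0, 12.0, 12.0], [503.0, 5.0, 43.0]] [147 143 137]
242 [[485.0, 12.0, 11.0], [502.0, 5.0, 44.0]] [146 142 136]
244 [[484.0, 12.0, 12.0], [501.0, 5.0, 44.0]] [129 127 122]
246 [[482.0, 11.0, 12.0], [500.0, 5.0, 44.0]] [134 130 125]
248 [[481.0, 11.0, 12.0], [498.0, 4.0, 43.0]] [130 128 120]
250 [[495.0, 13.0, 43.0], [497.0, 4.0, 44.0]] [108 105 101]
252 [[516.0, 17.0, 88.0], [518.0, 10.0, 88.0]] [107 105 103]
254 [[516.0, 17.0, 90.0], [518.0, 10.0, 90.0]] [112 105 103]
256 [[516.0, 17.0, 92.0], [518.0, 10.0, 92.0]] [110 108 103]
258 [[516.0, 17.0, 93.0], [518.0, 10.0, 94.0]] [113 108 107]
260 [[516.0, 17.0, 95.0], [518.0, 10.0, 95.0]] [110 108 102]
```

Both cameras put the shut fingertips at z≈86 while the reported TCP z is 55. So the real tips stand about 31 mm above the reading, with x and y in agreement. The fingers passed over the post. I'll check whether the offset is constant by comparing the camera with the TCP, and go back over the post.

```bash
python3 -m pendant '[{"tx":0.001,"ty":-0.005,"tz":0.03,"rx":0,"ry":0,"rz":0,"fingers":0},{"tx":0.004,"ty":-0.02,"tz":0.005,"rx":0,"ry":0,"rz":0,"fingers":-0.3},{"tx":0.004,"ty":-0.018,"tz":0,"rx":0,"ry":0,"rz":0,"fingers":-0.3},{"tx":0,"ty":0,"tz":0,"rx":0,"ry":0,"rz":0,"fingers":-0.3},{"tx":0,"ty":0,"tz":0,"rx":0,"ry":0,"rz":0,"fingers":-0.3}]' 40; python3 - <<'E'
from h import *
K,R,t=cam(load('w3')); print('w3 cam',-R.T@t-[505.9,11,55.5])
go([516,-32.5,23],.21)
c=snap('wrist','w4')
K,R,t=cam(c); print(-R.T@t-ctrl.get_obs()['tcp_pos'])
z=c['z_map']; vv,uu=np.mgrid[0:400,0:640]
P=((np.stack([uu,vv,1+0*uu],-1)@np.linalg.inv(K).T)*z[...,None])@R-R.T@t
m=(abs(P[...,2]-84)<2)&(z>0)&(np.hypot(P[...,0]-516,P[...,1]+33)<16); q=P[m]
print(len(q),q.mean(0),q.min(0),q.max(0))
E
```

```text
time_s: 3.57
tcp_pos: [514.7, -36.3, 90.3]
ee_rot: [-0.703, -0.071, 0.704, -0.074]
wrist_force: [-0.9, 0.5, -0.7]
width: 55.4
w3 cam [ 80.04398129  17.46304166 169.33663785]
t 3.57 tcp [514.7 -36.3  90.3] F [-0.9  0.5 -0.7] w 55.4 q6 1.19
x axis [-0.001 -0.004 -1.   ]
delta m [ 0.0013  0.0038 -0.0673] len 67.4 jaw yaw -2.936
rz 0.0043
rotvec to vertical [ 0.004 -0.001  0.004]
[ 80.52500635  18.15832945 169.11022411]
423 [517.38422747 -33.26262474  83.34392285] [510.46242631 -39.99983523  82.00142216] [523.95184211 -26.57991822  84.83702476]
```

```bash
python3 -m pendant '[{"tx":0.002,"ty":0.003,"tz":-0.025,"rx":0.004,"ry":0,"rz":0.004,"fingers":-0.3},{"tx":0,"ty":0,"tz":-0.02,"rx":0,"ry":0,"rz":0,"fingers":-0.3},{"tx":0,"ty":0,"tz":-0.018,"rx":0,"ry":0,"rz":0,"fingers":-0.3},{"tx":0,"ty":0,"tz":0,"rx":0,"ry":0,"rz":0,"fingers":1},{"tx":0,"ty":0,"tz":0,"rx":0,"ry":0,"rz":0,"fingers":1},{"tx":0,"ty":0,"tz":0,"rx":0,"ry":0,"rz":0,"fingers":1},{"tx":0,"ty":0,"tz":0,"rx":0,"ry":0,"rz":0,"fingers":1},{"tx":0,"ty":0,"tz":0,"rx":0,"ry":0,"rz":0,"fingers":1}]' 40; python3 m.py t4 280 140 80 60 10; python3 - <<'E'
from h import *
go([517,-33,25],.21)
E
```

```text
time_s: 4.28
tcp_pos: [516.1, -31.8, 25.6]
ee_rot: [-0.703, -0.074, 0.703, -0.075]
wrist_force: [1.2, 0.4, -7.0]
width: 12.5
t 4.33 tcp [516.1 -31.8  25.6] F [ 0.9 -1.4 -4.3] w 13.0 q6 1.19
x axis [-0.001 -0.001 -1.   ]
delta m [ 0.0009 -0.0012 -0.0006] len 1.6 jaw yaw -2.93
rz -0.0015
rotvec to vertical [ 0.001 -0.001 -0.001]
```

Gripped (width 13). Now I'll slide about 70 mm, then measure.

```bash
python3 -m pendant '[{"tx":-0.0029,"ty":0.0137,"tz":0,"rx":0,"ry":0,"rz":0,"fingers":1},{"tx":-0.0029,"ty":0.0137,"tz":0,"rx":0,"ry":0,"rz":0,"fingers":1},{"tx":-0.0029,"ty":0.0137,"tz":0,"rx":0,"ry":0,"rz":0,"fingers":1},{"tx":-0.0029,"ty":0.0137,"tz":0,"rx":0,"ry":0,"rz":0,"fingers":1},{"tx":-0.0029,"ty":0.0137,"tz":0,"rx":0,"ry":0,"rz":0,"fingers":1},{"tx":0,"ty":0,"tz":0,"rx":0,"ry":0,"rz":0,"fingers":1}]' 40; python3 - <<'E'
from h import *
go([500,41,25],.21)
c=snap('top','t5'); a=c['image'][140:190,270:350]; cv2.imwrite('pics/t5.png',cv2.resize(a,None,fx=10,fy=10,interpolation=cv2.INTER_CUBIC))
E
```

```text
time_s: 4.83
tcp_pos: [502.0, 32.0, 25.6]
ee_rot: [0.703, 0.069, -0.703, 0.077]
wrist_force: [0.4, 5.0, -3.8]
width: 12.9
t 4.83 tcp [502.   32.   25.6] F [ 0.4  5.  -3.8] w 12.9 q6 1.33
x axis [ 0.002 -0.011 -1.   ]
delta m [-0.002   0.009  -0.0006] len 9.2 jaw yaw -2.936
rz 0.0042
rotvec to vertical [0.011 0.002 0.004]
```

View pics/t5.png

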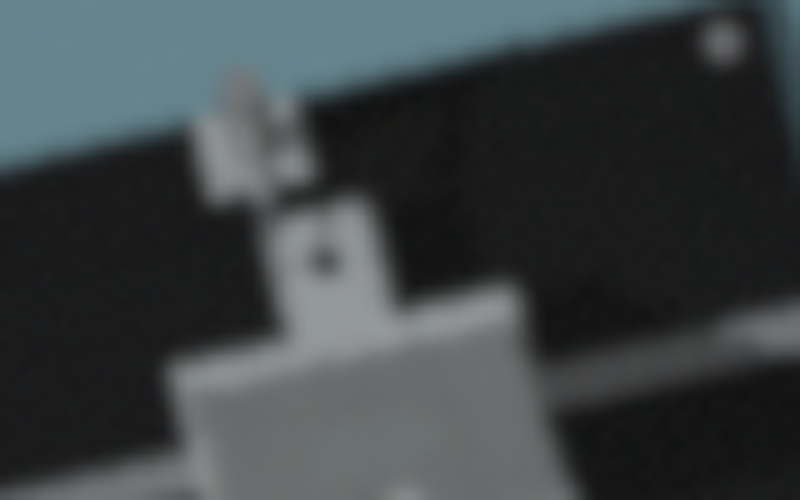

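Mark at crop (322,257), so pixel (301.7,165.2). The needle runs over the tongue to its left.

```bash
python3 - <<'E'
from h import *
c=load('t5'); m=px(c,301.75,165.25,44); tip=px(c,297.6,165.8,48); Y=np.array([-np.sin(.21),np.cos(.21)])
print(m,tip,(tip-m)[:2]@Y, (tip-m)[:2]@[Y[1],-Y[0]])
g=cv2.cvtColor(load('top0')['image'],cv2.COLOR_BGR2GRAY)
print(g[155:172,290:304])
E
```

```text
[688.54495521  75.60945134  44.        ] [686.22974614  87.37043053  48.        ] 11.98522948019626 0.18734650512693843
[[112 133 135 127 120 111  98 101 112 113  94  60  33  25]
 [104 129 136 131 125 117 107 111 122 123 104  70  39  24]
 [ 93 123 134 133 128 121 110 106 113 112  96  66  37  24]
 [ 82 114 124 121 118 116 106  91  84  80  67  49  31  25]
 [ 68  96 101  93  92  98  95  76  56  45  38  30  25  25]
 [ 48  65  66  58  58  71  78  64  42  29  26  25  25  25]
 [ 30  34  35  32  35  50  59  53  38  28  25  25  26  24]
 [ 24  24  25  25  27  37  46  47  38  29  24  24  24  24]
 [ 25  25  25  24  24  29  41  48  42  31  26  26  25  25]
 [ 25  25  26  25  25  28  42  53  47  34  27  24  24  25]
 [ 24  25  24  25  24  29  42  54  48  35  26  27  26  25]
 [ 24  25  27  25  26  27  37  47  43  34  26  24  25  26]
 [ 25  25  26  24  25  26  30  35  34  29  26  25  24  25]
 [ 25  25  25  24  25  26  26  26  26  26  26  23  25  26]
 [ 26  24  26  25  26  26  26  25  24  25  25  25  25  26]
 [ 25  25  25  25  25  25  25  25  24  26  25  26  25  24]
 [ 25  26  24  25  25  25  25  25  25  25  26  24  25  25]]
```

```bash
python3 -m pendant '[{"tx":-0.0012,"ty":0.0056,"tz":0,"rx":0.005,"ry":0.002,"rz":0.002,"fingers":1},{"tx":-0.0012,"ty":0.0056,"tz":0,"rx":0.005,"ry":0,"rz":0.002,"fingers":1},{"tx":0,"ty":0,"tz":0,"rx":0,"ry":0,"rz":0,"fingers":1},{"tx":0,"ty":0,"tz":0,"rx":0,"ry":0,"rz":0,"fingers":1}]' 40; python3 - <<'E'
from h import *
go([500,41,25],.21)
c=snap('top','t6'); g=cv2.cvtColor(c['image'],cv2.COLOR_BGR2GRAY); print(g[155:176,288:312])
E
```

```text
time_s: 5.22
tcp_pos: [500.1, 40.9, 25.6]
ee_rot: [-0.703, -0.073, 0.703, -0.075]
wrist_force: [0.2, -0.3, -4.5]
width: 13.0
t 5.22 tcp [500.1  40.9  25.6] F [ 0.2 -0.3 -4.5] w 13.0 q6 1.33
x axis [-0.    -0.003 -1.   ]
delta m [-0.0001  0.0001 -0.0006] len 0.6 jaw yaw -2.932
rz 0.0006
rotvec to vertical [ 0.003 -0.     0.001]
[[ 40  78 118 141 143 134 127 117 104 107 118 120  99  65  35  24  26  26
   27  26  25  25  26  25]
 [ 37  70 110 137 144 139 132 123 113 118 130 130 110  74  40  25  24  26
   25  27  26  26  25  26]
 [ 32  60  99 130 142 140 135 128 116 112 119 119 101  69  40  27  25  26
   27  25  26  26  26  26]
 [ 29  49  87 121 131 129 125 123 112  96  88  83  72  52  34  28  26  27
   26  26  26  25  26  26]
 [ 28  41  73 101 107  99  98 104 100  82  61  52  49  45  41  36  31  29
   25  25  24  26  25  25]
 [ 26  31  50  69  70  62  63  79  85  73  61  62  69  71  64  59  46  31
   25  24  23  23  22  21]
 [ 25  27  30  38  41  47  59  74  85  84  89  99 106 104  94  83  63  39
   24  22  20  22  22  20]
 [ 26  26  27  29  42  66  89 103 109 110 120 130 134 128 116 10
[... 650 characters left out ...]
28  27  27  29  51  91 127 145 149 147 144 146 149 150 149 138 111
   72  41  31  33  38  46]
 [ 26  27  26  27  27  44  84 123 144 150 152 151 152 152 151 150 143 121
   88  60  56  65  72  82]
 [ 26  25  27  27  27  39  74 115 139 150 152 152 153 152 152 151 147 135
  110  93  96 105 112 120]
 [ 26  26  26  27  28  35  63 103 133 148 151 153 154 153 153 152 151 145
  133 125 129 136 139 141]
 [ 27  29  29  33  36  43  62  97 130 147 152 154 155 154 153 152 152 150
  145 141 142 144 141 139]
 [ 36  41  48  55  62  72  83 106 133 147 151 153 155 153 150 150 150 148
  142 138 136 133 127 124]
 [ 66  72  81  93 102 109 116 127 140 147 147 148 148 144 140 139 139 135
  128 123 120 117 114 112]]
```

```bash
python3 -m pendant '[{"tx":-0.0008,"ty":0.0037,"tz":0,"rx":0.003,"ry":0,"rz":0,"fingers":1},{"tx":0,"ty":0,"tz":0,"rx":0,"ry":0,"rz":0,"fingers":1},{"tx":0,"ty":0,"tz":0,"rx":0,"ry":0,"rz":0,"fingers":1}]' 40; python3 - <<'E'
from h import *
go([500,41,25],.21)
c=snap('top','t7'); g=cv2.cvtColor(c['image'],cv2.COLOR_BGR2GRAY); print(g[163:170,293:304])
E
python3 -m pendant '[{"tx":0,"ty":0,"tz":0,"rx":0,"ry":0,"rz":0,"fingers":-0.2},{"tx":0,"ty":0,"tz":0,"rx":0,"ry":0,"rz":0,"fingers":-0.2},{"tx":0,"ty":0,"tz":0,"rx":0,"ry":0,"rz":0,"fingers":-0.2},{"tx":0,"ty":0,"tz":0.04,"rx":0,"ry":0,"rz":0,"fingers":-0.2},{"tx":0,"ty":0,"tz":0.04,"rx":0,"ry":0,"rz":0,"fingers":0.2},{"tx":0,"ty":0,"tz":0.04,"rx":0,"ry":0,"rz":0,"fingers":0.6},{"tx":0,"ty":0,"tz":0.04,"rx":0,"ry":0,"rz":0,"fingers":1},{"tx":0.03,"ty":0.006,"tz":0.01,"rx":0,"ry":0,"rz":0,"fingers":1},{"tx":0.04,"ty":0.008,"tz":0,"rx":0,"ry":0,"rz":0,"fingers":1},{"tx":0.04,"ty":0.008,"tz":0,"rx":0,"ry":0,"rz":0,"fingers":1},{"tx":0.03,"ty":0.006,"tz":0,"rx":0,"ry":0,"rz":0,"fingers":1},{"tx":0,"ty":0,"tz":0,"rx":0,"ry":0,"rz":0,"fingers":1},{"tx":0,"ty":0,"tz":0,"rx":0,"ry":0,"rz":0,"fingers":1}]' 40
python3 - <<'E'
from h import *
go([660,80,180],.21)
c=snap('wrist','w7'); print(proj(c,[686,87,44])); p=proj(c,[686,87,44]).astype(int)
x0,y0=max(0,min(p[0]-80,480)),max(0,min(p[1]-60,280)); print(x0,y0)
cv2.imwrite('pics/w7.png',cv2.resize(c['image'][y0:y0+120,x0:x0+160],None,fx=5,fy=5,interpolation=cv2.INTER_CUBIC))
E
```

```text
time_s: 5.52
tcp_pos: [499.4, 43.7, 25.6]
ee_rot: [-0.703, -0.073, 0.703, -0.074]
wrist_force: [0.0, -1.5, -5.0]
width: 12.5
t 5.52 tcp [499.4  43.7  25.6] F [ 0.  -1.5 -5. ] w 12.5 q6 1.34
x axis [-0.    -0.001 -1.   ]
delta m [ 0.0006 -0.0027 -0.0006] len 2.8 jaw yaw -2.933
rz 0.0016
rotvec to vertical [ 0.001 -0.     0.002]
[[107 126 134 134 131 137 143 143 133 113  82]
 [122 141 147 145 139 140 143 141 136 124  97]
 [125 144 149 145 135 128 129 134 138 133 108]
 [118 141 148 143 123 105 106 124 139 139 119]
 [107 136 146 142 121  99 103 127 143 144 129]
 [ 98 131 146 145 134 121 123 138 147 147 135]
 [ 91 127 146 149 146 142 143 147 150 149 138]]
time_s: 6.65
tcp_pos: [642.9, 73.2, 216.3]
ee_rot: [0.71, 0.072, -0.696, 0.074]
wrist_force: [0.2, -0.4, 0.3]
width: -0.1
t 6.65 tcp [642.9  73.2 216.3] F [ 0.2 -0.4  0.3] w -0.1 q6 1.39
x axis [ 0.02  -0.001 -1.   ]
delta m [ 0.0171  0.0068 -0.0363] len 40.7 jaw yaw -2.934
rz 0.0021
rotvec to vertical [0.001 0.02  0.002]
[315.75953262 128.33238261]
235 68
```

View pics/w7.png

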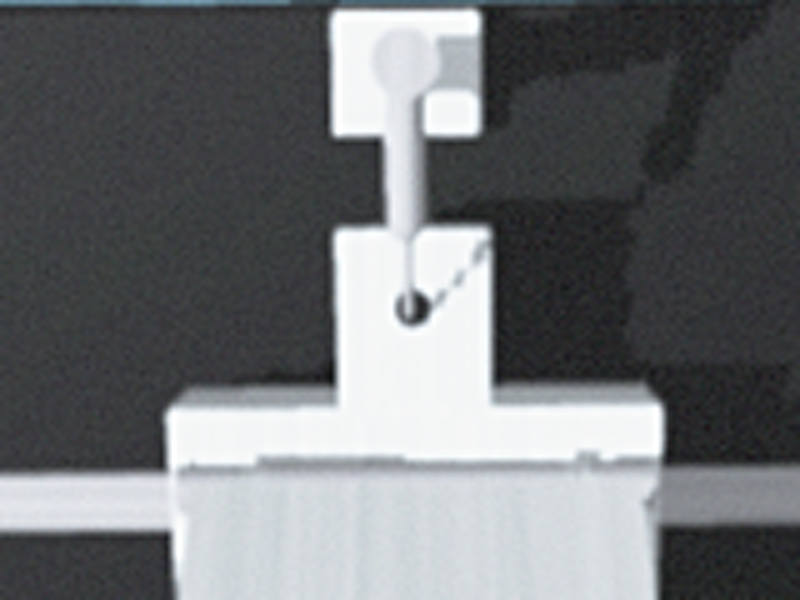

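Wrist crop (×5, offset 235,68): the needle tip at about (410,310) lies on the black spot's centre (413,309), within about 1 mm. The bed is done. Next I close the leaf along an arc with shut fingers, allowing for the 31 mm offset.

```bash
python3 -m pendant '[{"tx":-0.018,"ty":-0.002,"tz":-0.03,"rx":0,"ry":0.02,"rz":0,"fingers":1},{"tx":-0.018,"ty":-0.002,"tz":-0.03,"rx":0,"ry":0,"rz":0,"fingers":1},{"tx":0,"ty":0,"tz":-0.025,"rx":0,"ry":0,"rz":0,"fingers":1},{"tx":0,"ty":0,"tz":0,"rx":0,"ry":0,"rz":0,"fingers":1}]' 40; python3 -c "
from h import *
go([605.4,68.7,101],.21)"
```

```text
time_s: 7.03
tcp_pos: [602.6, 68.4, 132.6]
ee_rot: [0.705, 0.073, -0.701, 0.074]
wrist_force: [-0.3, -0.2, -2.3]
width: -0.2
t 7.03 tcp [602.6  68.4 132.6] F [-0.3 -0.2 -2.3] w -0.2 q6 1.38
x axis [ 0.006 -0.001 -1.   ]
delta m [ 0.0028  0.0003 -0.0316] len 31.7 jaw yaw -2.934
rz 0.0025
rotvec to vertical [0.001 0.006 0.003]
```

```bash
python3 -m pendant '[{"tx":0.002,"ty":0,"tz":-0.016,"rx":0,"ry":0.006,"rz":0,"fingers":1},{"tx":0,"ty":0,"tz":-0.016,"rx":0,"ry":0,"rz":0,"fingers":1},{"tx":-0.009,"ty":-0.002,"tz":-0.009,"rx":0,"ry":0,"rz":0,"fingers":1},{"tx":-0.009,"ty":-0.002,"tz":-0.009,"rx":0,"ry":0,"rz":0,"fingers":1},{"tx":-0.006,"ty":-0.001,"tz":-0.009,"rx":0,"ry":0,"rz":0,"fingers":1},{"tx":-0.006,"ty":-0.001,"tz":-0.009,"rx":0,"ry":0,"rz":0,"fingers":1}]' 40; python3 -c "
from h import *
go([576.3,62.5,69.5],.21)"
```

```text
time_s: 7.53
tcp_pos: [578.2, 61.0, 72.5]
ee_rot: [0.71, 0.072, -0.697, 0.074]
wrist_force: [-0.5, -0.7, 1.2]
width: -0.1
t 7.53 tcp [578.2  61.   72.5] F [-0.5 -0.7  1.2] w -0.1 q6 1.37
x axis [ 0.018 -0.002 -1.   ]
delta m [-0.0019  0.0015 -0.003 ] len 3.9 jaw yaw -2.935
rz 0.0035
rotvec to vertical [0.002 0.018 0.003]
```

```bash
python3 -m pendant '[{"tx":-0.005,"ty":0,"tz":-0.011,"rx":0.002,"ry":0.018,"rz":0.003,"fingers":1},{"tx":-0.004,"ty":-0.001,"tz":-0.011,"rx":0,"ry":0,"rz":0,"fingers":1},{"tx":-0.003,"ty":0,"tz":-0.011,"rx":0,"ry":0,"rz":0,"fingers":1},{"tx":-0.001,"ty":0,"tz":-0.008,"rx":0,"ry":0,"rz":0,"fingers":1},{"tx":0,"ty":0,"tz":0,"rx":0,"ry":0,"rz":0,"fingers":1}]' 40; python3 -c "
from h import *
go([564.4,60,28],.21)"
```

```text
time_s: 7.95
tcp_pos: [564.9, 58.9, 30.9]
ee_rot: [0.704, 0.074, -0.702, 0.074]
wrist_force: [-0.1, 0.3, 1.2]
width: -0.1
t 7.95 tcp [564.9  58.9  30.9] F [-0.1  0.3  1.2] w -0.1 q6 1.37
x axis [ 0.002 -0.    -1.   ]
delta m [-0.0005  0.0011 -0.0029] len 3.1 jaw yaw -2.933
rz 0.001
rotvec to vertical [0.    0.002 0.001]
```

```bash
python3 -m pendant '[{"tx":0,"ty":0,"tz":-0.004,"rx":0,"ry":0,"rz":0,"fingers":1},{"tx":0,"ty":0,"tz":-0.002,"rx":0,"ry":0,"rz":0,"fingers":1}]' 40; python3 -c "
from h import *
go([564.4,60,28],.21)"
python3 -m pendant '[{"tx":0,"ty":0,"tz":0.04,"rx":0,"ry":0,"rz":0,"fingers":1},{"tx":0,"ty":0,"tz":0.04,"rx":0,"ry":0,"rz":0,"fingers":1},{"tx":-0.02,"ty":-0.004,"tz":0.04,"rx":0,"ry":0,"rz":0,"fingers":1},{"tx":-0.04,"ty":-0.008,"tz":0.03,"rx":0,"ry":0,"rz":0,"fingers":1},{"tx":-0.02,"ty":-0.004,"tz":0.01,"rx":0,"ry":0,"rz":0,"fingers":0.4},{"tx":0,"ty":0,"tz":0,"rx":0,"ry":0,"rz":0,"fingers":0.2}]' 40
python3 - <<'E'
from h import *
go([480,40,190],.21)
c=snap('wrist','w8')
z=c['z_map']; K,R,t=cam(c); vv,uu=np.mgrid[0:400,0:640]
P=((np.stack([uu,vv,1+0*uu],-1)@np.linalg.inv(K).T)*z[...,None])@R-R.T@t
X=np.array([np.cos(.21),np.sin(.21)]);Y=np.array([-X[1],X[0]]); h=np.array([651.4,78.5])
d=-(P[...,:2]-h)@X; y=(P[...,:2]-h)@Y
for k in range(-20,130,10):
    m=(abs(d-k)<5)&(abs(abs(y)-30)<8)&(z>0)
    if m.sum(): print(k,np.median(P[m][:,2]).round(1))
cv2.imwrite('pics/w8.png',c['image']); print(proj(c,[553.6,57.6,58]))
E
```

```text
time_s: 8.12
tcp_pos: [565.2, 58.9, 26.1]
ee_rot: [0.704, 0.074, -0.703, 0.074]
wrist_force: [-5.9, -1.7, 9.0]
width: 0.0
t 8.12 tcp [565.2  58.9  26.1] F [-5.9 -1.7  9. ] w 0.0 q6 1.37
x axis [ 0.002 -0.001 -1.   ]
delta m [-0.0008  0.0011  0.0019] len 2.4 jaw yaw -2.932
rz 0.0008
rotvec to vertical [0.001 0.002 0.001]
time_s: 8.62
tcp_pos: [490.6, 45.2, 181.6]
ee_rot: [0.703, 0.075, -0.703, 0.074]
wrist_force: [0.6, 0.5, 0.6]
width: 23.3
t 8.62 tcp [490.6  45.2 181.6] F [0.6 0.5 0.6] w 23.3 q6 1.34
x axis [ 0.     0.001 -1.   ]
delta m [-0.0106 -0.0052  0.0084] len 14.5 jaw yaw -2.931
rz -0.0009
rotvec to vertical [-0.001  0.    -0.001]
20 54.0
30 54.4
40 55.1
50 55.8
60 56.5
70 57.3
80 58.0
90 58.6
100 59.3
110 60.0
120 60.1
[322.75494519 108.22192037]
```

View pics/w8.png

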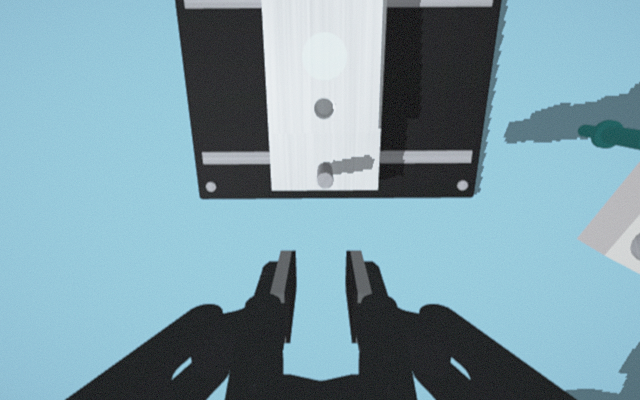

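Leaf rests at about 0.065 rad (heights 54 to 60 mm along it), hole at (323.5,108) as predicted, spring-back as expected. Next, the pin.

```bash
python3 -m pendant '[{"tx":0.002,"ty":-0.04,"tz":0,"rx":0,"ry":0,"rz":0,"fingers":0},{"tx":0.002,"ty":-0.04,"tz":0,"rx":0,"ry":0,"rz":0,"fingers":0},{"tx":0.002,"ty":-0.04,"tz":0,"rx":0,"ry":0,"rz":0,"fingers":0},{"tx":0.002,"ty":-0.04,"tz":0,"rx":0,"ry":0,"rz":0,"fingers":0},{"tx":0.002,"ty":-0.04,"tz":0,"rx":0,"ry":0,"rz":0,"fingers":0},{"tx":0.002,"ty":-0.04,"tz":0,"rx":0,"ry":0,"rz":0,"fingers":0},{"tx":0.002,"ty":-0.04,"tz":0,"rx":0,"ry":0,"rz":0,"fingers":0},{"tx":0.002,"ty":-0.04,"tz":0,"rx":0,"ry":0,"rz":0,"fingers":0},{"tx":0.002,"ty":-0.03,"tz":0,"rx":0,"ry":0,"rz":0,"fingers":0},{"tx":0,"ty":0,"tz":0,"rx":0,"ry":0,"rz":0,"fingers":0}]' 40
cat > pinfind.py <<'E'
from h import *
c=snap('wrist','w9')
z=c['z_map']; K,R,t=cam(c); vv,uu=np.mgrid[0:400,0:640]
P=((np.stack([uu,vv,1+0*uu],-1)@np.linalg.inv(K).T)*z[...,None])@R-R.T@t
m=(abs(P[...,2]-84.5)<2.5)&(z>0)&(np.hypot(P[...,0]-559,P[...,1]+306)<25); q=P[m]
print(m.sum(),q.mean(0),q.min(0),q.max(0), (q.min(0)+q.max(0))/2)
m=(abs(P[...,2]-44.5)<2)&(z>0)&(np.hypot(P[...,0]-559,P[...,1]+306)<25); q=P[m]; print('collar',m.sum(),q.min(0),q.max(0),(q.min(0)+q.max(0))/2)
h=load('w8'); print('hole',px(h,323.5,108,59.3))
E
python3 -c "
from h import *
go([505,-320,180],.21)"; python3 pinfind.py
```

```text
time_s: 9.5
tcp_pos: [516.4, -316.2, 164.0]
ee_rot: [-0.703, -0.083, 0.703, -0.075]
wrist_force: [-0.5, 0.9, -1.3]
width: 42.9
t 9.5 tcp [ 516.4 -316.2  164. ] F [-0.5  0.9 -1.3] w 42.9 q6 0.7
x axis [-0.002  0.012 -1.   ]
delta m [-0.0114 -0.0038  0.016 ] len 20.0 jaw yaw -2.917
rz -0.0142
rotvec to vertical [-0.012 -0.002 -0.014]
363 [ 559.93913465 -308.5152095    84.28632327] [ 552.14070394 -316.16320437   82.15599377] [ 567.56992354 -300.95279315   86.43882083] [ 559.85531374 -308.55799876   84.2974073 ]
collar 334 [ 548.45997454 -321.29824082   42.53405703] [ 572.57615304 -295.65210466   46.36605031] [ 560.51806379 -308.47517274   44.45005367]
hole [553.97999066  57.05731407  59.3       ]
```

```bash
python3 -m pendant '[{"tx":0.022,"ty":0.004,"tz":-0.025,"rx":-0.006,"ry":0,"rz":-0.007,"fingers":0},{"tx":0.02,"ty":0.004,"tz":-0.025,"rx":-0.006,"ry":0,"rz":-0.007,"fingers":0},{"tx":0,"ty":0,"tz":-0.025,"rx":0,"ry":0,"rz":0,"fingers":0},{"tx":0,"ty":0,"tz":0,"rx":0,"ry":0,"rz":0,"fingers":0}]' 40
python3 -c "
from h import *
go([560,-308.5,20],.21)"
```

```text
time_s: 9.88
tcp_pos: [562.3, -304.0, 81.9]
ee_rot: [-0.703, -0.076, 0.704, -0.072]
wrist_force: [-0.5, 0.4, -1.6]
width: 42.6
t 9.88 tcp [ 562.3 -304.    81.9] F [-0.5  0.4 -1.6] w 42.6 q6 0.77
x axis [-0.002  0.006 -1.   ]
delta m [-0.0023 -0.0045 -0.0619] len 62.1 jaw yaw -2.932
rz 0.0008
rotvec to vertical [-0.006 -0.002  0.001]
```

```bash
python3 -m pendant '[{"tx":-0.002,"ty":-0.005,"tz":-0.01,"rx":-0.006,"ry":0,"rz":0,"fingers":0},{"tx":0,"ty":0,"tz":-0.025,"rx":0,"ry":0,"rz":0,"fingers":0},{"tx":0,"ty":0,"tz":-0.02,"rx":0,"ry":0,"rz":0,"fingers":0},{"tx":0,"ty":0,"tz":0,"rx":0,"ry":0,"rz":0,"fingers":0}]' 40
python3 -c "
from h import *
go([560,-308.5,20],.21)"
```

```text
time_s: 10.22
tcp_pos: [562.2, -306.4, 25.1]
ee_rot: [-0.703, -0.075, 0.703, -0.076]
wrist_force: [-1.6, 1.3, -1.0]
width: 42.5
t 10.22 tcp [ 562.2 -306.4   25.1] F [-1.6  1.3 -1. ] w 42.5 q6 0.77
x axis [-0.    -0.001 -1.   ]
delta m [-0.0022 -0.0021 -0.0051] len 5.9 jaw yaw -2.927
rz -0.0044
rotvec to vertical [ 0.001 -0.    -0.004]
```

```bash
python3 -m pendant '[{"tx":-0.0025,"ty":-0.0025,"tz":-0.005,"rx":0,"ry":0,"rz":-0.003,"fingers":0},{"tx":0,"ty":0,"tz":0,"rx":0,"ry":0,"rz":0,"fingers":0.4},{"tx":0,"ty":0,"tz":0,"rx":0,"ry":0,"rz":0,"fingers":1},{"tx":0,"ty":0,"tz":0,"rx":0,"ry":0,"rz":0,"fingers":1},{"tx":0,"ty":0,"tz":0,"rx":0,"ry":0,"rz":0,"fingers":1},{"tx":0,"ty":0,"tz":0,"rx":0,"ry":0,"rz":0,"fingers":1}]' 80
python3 -c "
from h import *
go([560,-308.5,20],.21)"
```

```text
time_s: 10.72
tcp_pos: [561.5, -310.3, 26.2]
ee_rot: [0.705, 0.072, -0.701, 0.077]
wrist_force: [-0.9, 1.4, -1.3]
width: 14.2
t 10.72 tcp [ 561.5 -310.3   26.2] F [-0.9  1.4 -1.3] w 14.2 q6 0.77
x axis [ 0.006 -0.005 -1.   ]
delta m [-0.0015  0.0018 -0.0062] len 6.6 jaw yaw -2.93
rz -0.0014
rotvec to vertical [ 0.005  0.006 -0.001]
```

```bash
python3 -m pendant '[{"tx":0,"ty":0,"tz":0.02,"rx":0,"ry":0,"rz":0,"fingers":1},{"tx":0,"ty":0,"tz":0.04,"rx":0,"ry":0,"rz":0,"fingers":1},{"tx":0,"ty":0,"tz":0.04,"rx":0,"ry":0,"rz":0,"fingers":1},{"tx":0,"ty":0.01,"tz":0.03,"rx":0,"ry":0,"rz":0,"fingers":1},{"tx":0,"ty":0.04,"tz":0,"rx":0,"ry":0,"rz":0,"fingers":1},{"tx":0,"ty":0.04,"tz":0,"rx":0,"ry":0,"rz":0,"fingers":1},{"tx":0,"ty":0.04,"tz":0,"rx":0,"ry":0,"rz":0,"fingers":1},{"tx":0,"ty":0.04,"tz":0,"rx":0,"ry":0,"rz":0,"fingers":1},{"tx":0,"ty":0.04,"tz":0,"rx":0,"ry":0,"rz":0,"fingers":1},{"tx":0,"ty":0.04,"tz":0,"rx":0,"ry":0,"rz":0,"fingers":1},{"tx":0,"ty":0.04,"tz":0,"rx":0,"ry":0,"rz":0,"fingers":1},{"tx":0,"ty":0.04,"tz":0,"rx":0,"ry":0,"rz":0,"fingers":1},{"tx":0,"ty":0.03,"tz":0,"rx":0,"ry":0,"rz":0,"fingers":1},{"tx":0,"ty":0,"tz":0,"rx":0,"ry":0,"rz":0,"fingers":1},{"tx":0,"ty":0,"tz":0,"rx":0,"ry":0,"rz":0,"fingers":1}]' 80
python3 -c "
from h import *
go([554,57,100],.21)"
```

```text
time_s: 11.97
tcp_pos: [560.3, 62.6, 173.0]
ee_rot: [0.714, 0.068, -0.693, 0.077]
wrist_force: [1.0, -0.2, -0.8]
width: 14.2
t 11.97 tcp [560.3  62.6 173. ] F [ 1.  -0.2 -0.8] w 14.2 q6 1.38
x axis [ 0.03  -0.009 -0.999]
delta m [-0.0063 -0.0056 -0.073 ] len 73.5 jaw yaw -2.937
rz 0.0055
rotvec to vertical [0.009 0.03  0.005]
```

```bash
python3 -m pendant '[{"tx":-0.005,"ty":-0.005,"tz":-0.03,"rx":0.009,"ry":0.03,"rz":0.005,"fingers":1},{"tx":0,"ty":0,"tz":-0.03,"rx":0,"ry":0,"rz":0,"fingers":1},{"tx":0,"ty":0,"tz":-0.015,"rx":0,"ry":0,"rz":0,"fingers":1},{"tx":0,"ty":0,"tz":0,"rx":0,"ry":0,"rz":0,"fingers":1},{"tx":0,"ty":0,"tz":0,"rx":0,"ry":0,"rz":0,"fingers":1}]' 80
python3 -c "
from h import *
go([555.5,57.3,95],.21)"
```

```text
time_s: 12.38
tcp_pos: [557.8, 53.9, 100.7]
ee_rot: [0.707, 0.072, -0.7, 0.074]
wrist_force: [0.9, 0.1, -0.1]
width: 13.8
t 12.38 tcp [557.8  53.9 100.7] F [ 0.9  0.1 -0.1] w 13.8 q6 1.36
x axis [ 0.01  -0.002 -1.   ]
delta m [-0.0023  0.0034 -0.0057] len 7.0 jaw yaw -2.934
rz 0.0021
rotvec to vertical [0.002 0.01  0.002]
```

```bash
python3 -m pendant '[{"tx":-0.002,"ty":0.0035,"tz":-0.008,"rx":0.002,"ry":0.01,"rz":0.002,"fingers":1},{"tx":0,"ty":0,"tz":0,"rx":0,"ry":0,"rz":0,"fingers":1},{"tx":0,"ty":0,"tz":0,"rx":0,"ry":0,"rz":0,"fingers":1}]' 80
python3 - <<'E'
from h import *
go([555.5,57.3,95],.21)
c=snap('wrist','wa'); o=ctrl.get_obs()['tcp_pos']
print('tcp proj',proj(c,o),'hole',proj(c,[554,57,59.3]))
x0,y0=240,130
cv2.imwrite('pics/wa.png',cv2.resize(c['image'][y0:y0+150,x0:x0+200],None,fx=4,fy=4,interpolation=cv2.INTER_CUBIC))
E
```

```text
time_s: 12.63
tcp_pos: [557.6, 55.5, 95.2]
ee_rot: [0.705, 0.073, -0.702, 0.073]
wrist_force: [0.1, -0.7, -1.3]
width: 14.0
t 12.63 tcp [557.6  55.5  95.2] F [ 0.1 -0.7 -1.3] w 14.0 q6 1.36
x axis [ 0.004 -0.    -1.   ]
delta m [-0.0021  0.0018 -0.0002] len 2.8 jaw yaw -2.935
rz 0.0031
rotvec to vertical [0.    0.004 0.003]
tcp proj [321.53973441 243.51268224] hole [318.15596309 223.87340362]
```

View pics/wa.png

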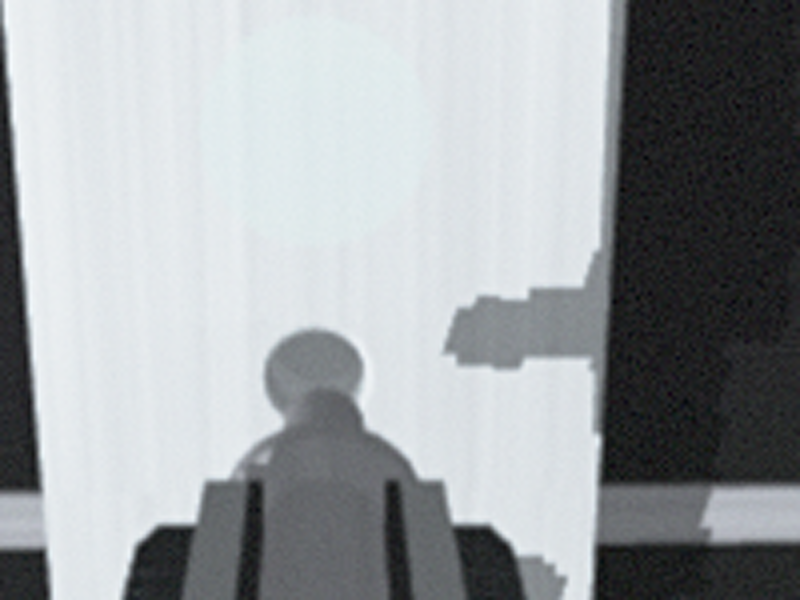

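The hole is centred at crop (314,377); the pin's foot spans u 300–362 with its far edge at v≈390.

```bash
python3 - <<'E'
from h import *
c=load('wa')
print('foot',px(c,322.6,235.6,79),'hole',px(c,318.5,224.2,59.3)); z=c['z_map']
print([px(c,u,v).round(1).tolist() for u,v in [(322,229),(322,231),(322,233)]])
# collar edges
vv,uu=np.mgrid[225:256,290:350]
K,R,t=cam(c); P=((np.stack([uu,vv,1+0*uu],-1)@np.linalg.inv(K).T)*z[225:256,290:350][...,None])@R-R.T@t
m=(P[...,2]>100)&(P[...,2]<122)&(abs(P[...,1]-56)<20); q=P[m]; print(m.sum(),np.unique(q[:,2].round(0),return_counts=True)); 
a=q[(q[:,2]<116)]; print(a.min(0),a.max(0))
E
```

```text
foot [555.15013936  54.41663829  79.        ] hole [553.82107685  56.73394563  59.3       ]
[[562.8, 56.4, 87.6], [563.3, 56.6, 91.3], [562.9, 56.5, 93.3]]
663 (array([111., 112., 113., 114., 115., 116., 117., 118., 119., 120., 121.,
       122.]), array([  7,  27,  31,  36,  52, 188, 217,  41,  24,  14,  16,  10]))
[560.13856978  45.70065673 111.25887331] [570.38895999  68.6754523  115.99279357]
```

```bash
python3 -m pendant '[{"tx":-0.0034,"ty":0.0017,"tz":-0.003,"rx":0,"ry":0.004,"rz":0.003,"fingers":1},{"tx":0,"ty":0,"tz":0,"rx":0,"ry":0,"rz":0,"fingers":1},{"tx":0,"ty":0,"tz":0,"rx":0,"ry":0,"rz":0,"fingers":1}]' 80
python3 -c "
from h import *
go([554.1,57.1,82],.21)"
```

```text
time_s: 12.93
tcp_pos: [555.2, 57.4, 94.2]
ee_rot: [0.704, 0.074, -0.702, 0.074]
wrist_force: [-0.1, -0.0, -1.1]
width: 14.0
t 12.93 tcp [555.2  57.4  94.2] F [-0.1 -0.  -1.1] w 14.0 q6 1.36
x axis [ 0.004  0.    -1.   ]
delta m [-0.0011 -0.0003 -0.0122] len 12.3 jaw yaw -2.931
rz -0.0003
rotvec to vertical [-0.     0.004 -0.   ]
```

```bash
python3 -m pendant '[{"tx":-0.0013,"ty":-0.0003,"tz":-0.008,"rx":0,"ry":0.004,"rz":0,"fingers":1},{"tx":0,"ty":0,"tz":-0.008,"rx":0,"ry":0,"rz":0,"fingers":1},{"tx":0,"ty":0,"tz":-0.004,"rx":0,"ry":0,"rz":0,"fingers":1},{"tx":0,"ty":0,"tz":0,"rx":0,"ry":0,"rz":0,"fingers":1}]' 80
python3 -c "
from h import *
go([554.1,57.1,55],.21)"
```

```text
time_s: 13.27
tcp_pos: [554.1, 57.5, 73.0]
ee_rot: [0.703, 0.074, -0.703, 0.075]
wrist_force: [-1.1, -0.9, -0.7]
width: 13.8
t 13.27 tcp [554.1  57.5  73. ] F [-1.1 -0.9 -0.7] w 13.8 q6 1.36
x axis [ 0.001 -0.    -1.   ]
delta m [ 0.     -0.0004 -0.018 ] len 18.0 jaw yaw -2.931
rz -0.001
rotvec to vertical [ 0.     0.001 -0.001]
```

```bash
python3 -m pendant '[{"tx":0,"ty":-0.0003,"tz":-0.005,"rx":0,"ry":0.001,"rz":0,"fingers":1},{"tx":0,"ty":0,"tz":-0.005,"rx":0,"ry":0,"rz":0,"fingers":1},{"tx":0,"ty":0,"tz":-0.005,"rx":0,"ry":0,"rz":0,"fingers":1},{"tx":0,"ty":0,"tz":0,"rx":0,"ry":0,"rz":0,"fingers":1}]' 80
python3 -c "
from h import *
go([554.1,57.1,55],.21)"
```

```text
time_s: 13.6
tcp_pos: [553.3, 57.1, 55.3]
ee_rot: [-0.702, -0.075, 0.704, -0.074]
wrist_force: [-0.1, 0.3, -1.1]
width: 14.6
t 13.6 tcp [553.3  57.1  55.3] F [-0.1  0.3 -1.1] w 14.6 q6 1.36
x axis [-0.002 -0.    -1.   ]
delta m [ 0.0008 -0.     -0.0003] len 0.8 jaw yaw -2.931
rz -0.001
rotvec to vertical [ 0.    -0.002 -0.001]
```

No resistance with the foot at about 39–41 mm, so it is through the leaf and into the lower hole's mouth. Continuing.

```bash
python3 -m pendant '[{"tx":0.0005,"ty":0,"tz":-0.004,"rx":0,"ry":-0.002,"rz":0,"fingers":1},{"tx":0,"ty":0,"tz":-0.004,"rx":0,"ry":0,"rz":0,"fingers":1},{"tx":0,"ty":0,"tz":-0.002,"rx":0,"ry":0,"rz":0,"fingers":1},{"tx":0,"ty":0,"tz":0,"rx":0,"ry":0,"rz":0,"fingers":1}]' 80
python3 -c "
from h import *
go([554.1,57.1,39],.21)"
```

```text
time_s: 13.93
tcp_pos: [553.8, 57.1, 43.9]
ee_rot: [-0.703, -0.074, 0.703, -0.074]
wrist_force: [-0.1, -1.0, -0.1]
width: 13.8
t 13.93 tcp [553.8  57.1  43.9] F [-0.1 -1.  -0.1] w 13.8 q6 1.36
x axis [-0.001 -0.    -1.   ]
delta m [ 0.0003  0.     -0.0049] len 4.9 jaw yaw -2.931
rz -0.001
rotvec to vertical [ 0.    -0.001 -0.001]
```

```bash
python3 -m pendant '[{"tx":0,"ty":0,"tz":-0.003,"rx":0,"ry":0,"rz":0,"fingers":1},{"tx":0,"ty":0,"tz":-0.002,"rx":0,"ry":0,"rz":0,"fingers":1},{"tx":0,"ty":0,"tz":-0.001,"rx":0,"ry":0,"rz":0,"fingers":1},{"tx":0,"ty":0,"tz":0,"rx":0,"ry":0,"rz":0,"fingers":1}]' 80
python3 -c "
from h import *
go([554.1,57.1,39],.21)"
```

```text
time_s: 14.27
tcp_pos: [554.2, 57.0, 39.5]
ee_rot: [0.703, 0.074, -0.703, 0.075]
wrist_force: [-1.4, -0.0, 1.2]
width: 14.0
t 14.27 tcp [554.2  57.   39.5] F [-1.4 -0.   1.2] w 14.0 q6 1.36
x axis [ 0. -0. -1.]
delta m [-0.0001  0.0001 -0.0005] len 0.5 jaw yaw -2.931
rz -0.001
rotvec to vertical [ 0.     0.    -0.001]
```

```bash
python3 -m pendant '[{"tx":0,"ty":0,"tz":-0.003,"rx":0,"ry":0,"rz":0,"fingers":1},{"tx":0,"ty":0,"tz":-0.002,"rx":0,"ry":0,"rz":0,"fingers":1}]' 80
python3 -m pendant '[{"tx":0,"ty":0,"tz":-0.002,"rx":0,"ry":0,"rz":0,"fingers":1}]' 80
```

```text
time_s: 14.43
tcp_pos: [554.4, 57.0, 36.1]
ee_rot: [0.704, 0.074, -0.703, 0.075]
wrist_force: [-4.7, 0.1, 7.3]
width: 13.8
time_s: 14.52
tcp_pos: [554.5, 57.0, 35.8]
ee_rot: [0.704, 0.074, -0.703, 0.075]
wrist_force: [-6.8, -0.6, 16.3]
width: 13.9
```

```bash
cat > chk.py <<'E'
from h import *
import sys
c=snap('wrist',sys.argv[1])
z=c['z_map']; K,R,t=cam(c); vv,uu=np.mgrid[0:400,0:640]
P=((np.stack([uu,vv,1+0*uu],-1)@np.linalg.inv(K).T)*z[...,None])@R-R.T@t
X=np.array([np.cos(.21),np.sin(.21)]);Y=np.array([-X[1],X[0]]); h=np.array([651.4,78.5])
d=-(P[...,:2]-h)@X; y=(P[...,:2]-h)@Y
print([(k,np.median(P[(abs(d-k)<4)&(abs(abs(y)-33)<6)&(z>0)][:,2]).round(1)) for k in range(20,118,12)])
o=ctrl.get_obs(); print(o['time_s'],o['tcp_pos'],o['wrist_force'],o['width'])
E
python3 chk.py wb; python3 chk.py wc; python3 - <<'E'
from h import *
c=snap('top','te'); g=cv2.cvtColor(c['image'],cv2.COLOR_BGR2GRAY); print(g[163:170,293:304])
w=load('wc'); a=w['image']; cv2.imwrite('pics/fin.png',a)
E
```

```text
[(20, np.float64(52.4)), (32, np.float64(52.4)), (44, np.float64(52.3)), (56, np.float64(52.3)), (68, np.float64(52.4)), (80, np.float64(52.3)), (92, np.float64(119.1)), (104, np.float64(118.8)), (116, np.float64(52.3))]
14.5667 [554.43415628  56.99541081  35.87685156] [-5.59774154  0.18794344  9.34011993] 14.133528320734051
[(20, np.float64(52.4)), (32, np.float64(52.4)), (44, np.float64(52.3)), (56, np.float64(52.4)), (68, np.float64(52.4)), (80, np.float64(52.4)), (92, np.float64(119.3)), (104, np.float64(119.0)), (116, np.float64(52.4))]
14.6167 [554.43626475  56.96962586  35.86095312] [-4.76915361  0.65047408 10.91003495] 13.994959386057193
[[107 127 136 135 132 138 145 145 135 114  83]
 [124 142 149 146 141 142 145 143 138 125  98]
 [126 146 151 147 137 129 130 135 140 135 110]
 [120 143 150 144 126 106 107 125 141 140 120]
 [109 137 148 143 123 100 104 129 145 146 131]
 [ 99 132 147 147 135 123 125 139 149 149 137]
 [ 92 129 147 150 147 144 145 149 151 149 139]]
```

View pics/fin.png

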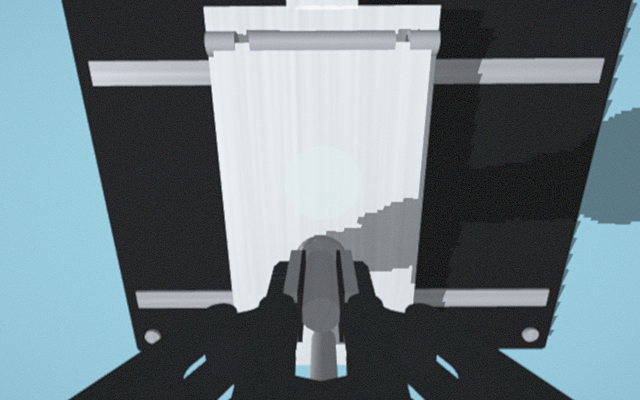

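The leaf is flat at 52.4 mm along its whole length, so it is shut. The pin collar sits on it at about (322,245), with a steady push near 10 N. The mark's pixels are the same as when it was aligned.

```bash
python3 -c "
from cell import ctrl
print(ctrl.hand_in()); o=ctrl.get_obs(); print(o['time_s'],o['wrist_force'],o['tcp_pos'])"
```

```text
the job is handed in; nothing more can be done
None
the job is handed in; nothing more can be done
```

I slid the cell until its spot was under the needle and closed the leaf. The pin is through both holes, and I handed in at about 14.7 s still gripping it and pressing down.

**Last checks**
- **Spot:** in the wrist camera's close-up the needle tip was within about 1 mm of the spot's centre. The top view's pixels there were unchanged at the end.
- **Leaf:** flat at 52.4 mm at every point I could see (ideal 53 mm, calibration good to about 2 mm), so fully shut.
- **Push:** the upward force on the tool was 9 to 11 N over the last two readings, after a brief 16 N on contact. About 5 N of sideways force (world -x) remained.
- **Grip:** 80 N on the stem; the opening reads 14 mm for a 16 mm stem, as the handle also read about 1 mm small.

**What disagreed:**
- **Fingertip height:** both cameras put the fingertips about 30 mm higher than the reported TCP. My first grasp of the handle closed empty and nudged the cell about 4 mm. The first push went over the top of the post. I then corrected for the offset.
- **Not checked:** I have no reading after the hand-in. I did not check at the end that the rack, plug, dish and jar were undisturbed, but I saw no contact with them.

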